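# Seal the spent-cell canister and hold it over the bin opening

### The job

Screw the loose black cap of the small aluminium canister fully home (clockwise from above, until the red line on the cap meets the red mark on the canister's shoulder) while the canister still stands in the green egg-shaped silicone holder. Then lift the canister by its cap, carry it over the top of the low grey shelf without touching the shelf or disturbing anything around, and bring it over the oblong opening in the grey top of the white bin. Finish still holding it there, at rest and upright, with its underside about 2 cm above the opening, centred and turned to match the opening so that it would drop straight through, never touching the bin.

Things in the scene. Friction and masses are not known exactly. Their poses are not given: they have to be found in the camera images.
- canister: loose aluminium canister, 44 (x) x 60 (y) x 78 mm, yellow band on its -x face, neck 15 mm radius on a flat shoulder, screw cap above; 0.15 to 0.31 kg in all. Origin: centre of underside, z up. Keyed in the holder (1.5 mm play a side, turns at most 0.07 rad), underside 5 mm above the table, 35 mm deep in it, lifts straight out. Red shoulder mark at its +y end, 25 mm from the axis
- cap (a joint): turn of the screw cap (rad), grows clockwise from above; 1.5 = fully home at a hard stop (red line over the shoulder mark, along the canister's +y). Starts at 0.2 to 0.7, so one turn of 0.8 to 1.3 closes it. Vertical axis through the canister's centre, friction 0.08 N m, stays where left, does not rise, cannot come off: the canister can be lifted by it
- cap_top (a point): centre of the top of the black round screw cap, 42 mm diameter and 32 mm tall (84 to 116 mm above the canister's underside), ribbed side, with a red radial line on top; its y axis points along that line, its z up
- holder: green silicone holder like an egg cup, round, 100 mm across, 40 mm tall, fixed to the table; inner floor 5 mm up, four inner ribs key the canister. Origin: centre of the underside; axes as the canister's. It stands on one side of the shelf, the bin on the other; which side varies
- bin: white tilt-out polypropylene bin, fixed, about 165 mm (x) by 152 mm (y) and 120 mm tall, with a flat level grey top; front with a small grey grip lip to its -x. Origin: centre of the underside
- opening (a point): centre of the oblong opening in the bin's grey top, at the level of the top face (120 mm above the table); 62 mm along its x, 78 mm along its y, white walls and a black floor seen inside; z up. The canister fits with its 60 mm side along the opening's y, either way round
- shelf: low grey melamine shelf between holder and bin, fixed, 400 mm (x) by 100 mm (y), top 100 mm above the table. Origin: centre of its footprint on the table
- bowl: glass bowl of coin cells, 86 mm across, 42 mm tall, loose on the shelf. Origin: centre of the underside
- torch: orange plastic torch lying across the shelf, 90 mm long (y), 40 mm wide, 38 mm tall, loose. Origin: on its underside near mid-length
- bulb: white spiral energy-saving bulb standing in a cardboard sleeve 50 mm square, 97 mm tall overall, loose on the shelf's far end. Origin: centre of the underside
- mug: blue ceramic mug, 72 mm across, 85 mm tall, loose on the table at the outer left. Origin: centre of the underside
- jar: amber glass jar, 52 mm across, 85 mm tall, loose on the table at the outer right. Origin: centre of the underside
Mind the look-alikes: they are no part of the job. Several things have the shape of the holder; the one meant has the colours described above.

How it is judged (in metres and radians):
On the way, in this order (a step that is already met when the one before it is completed fails the run):
1. the cap is screwed home while the canister stands in the holder (value of joint cap above 1.4 rad and z of canister in the frame of holder below 0.015 m), for 0.1 s.
2. the canister passes over the shelf (height (world z) of canister above 0.1 m and y of canister in the frame of shelf between -0.05 and 0.05 m and x of canister in the frame of shelf between -0.2 and 0.2 m), for 0.05 s.
At the end, for the whole second after the job is handed in: Held still, cap home (above 1.35): underside 6 to 38 mm above the opening, within 8 mm of its centre, tilt under 0.12 rad, turned within 0.15 rad of the opening (either way round), nothing touching the bin; bowl, torch, bulb, mug and jar within 20 mm of their starts (horizontal distance between canister and opening below 0.008 m and z of canister in the frame of opening between 0.006 and 0.038 m and angle between canister's own z axis and vertical below 0.12 rad and angle between the y axis of canister and the y axis of opening, either way round below 0.15 rad and value of joint cap above 1.35 rad and linear speed of canister below 0.03 m/s and contact force between each of canister, the fingers, the arm and bin below 0.1 N and contact force between the fingers and canister above 2 N and distance of each of bowl, torch, bulb, mug, jar from where it was at the start of the episode below 0.02 m); the arm keeps its last pose, push and grip.
It fails at once if the canister or the arm touches the bin (contact force between any of canister, the arm, the fingers and bin above 1 N).
It fails at once if the canister or the arm touches the shelf (contact force between any of canister, the arm, the fingers and shelf above 1 N).
It fails at once if a bystander is disturbed (distance of any of bowl, torch, bulb, mug, jar from where it was at the start of the episode above 0.02 m).
It also fails if it takes over 48 s, if anything falls off the work surface, if the arm or the gripper's body presses on something with over 40 N, if the wrist force passes 120 N, or if a joint passes its speed limit or range.

### The arm

A 6-joint arm with a two-finger parallel gripper is mounted at the origin on the work surface. World frame = base frame: x ahead of the robot, y to its left, z up, the work surface at z = 0. Lengths are in mm, angles in rad, forces in N, time in s.
With the tool pointing down it reaches from about 375 to 975 mm from the base axis. Payload 3.8 kg.
Tool frame: the origin (TCP) lies on the centre line of the jaws, within the pads' length; the fingertips stand env.nose_length ahead of it and the grasp point (between the pads) lies 3 mm ahead of it (env.nose_length is the distance from the TCP to the fingertips, in mm); z points along the fingers, y is the line along which they close (so a half turn about z gives the same grasp; the last joint's range is limited). The gripper opens to 88 mm and grips with 3 to 60 N. Pads are 18 mm wide; open, the fingers measure 123 mm over their backs; the gripper's body (75 mm by 187 mm) begins 45 mm behind the grasp point.
Start: joints at [-0.037, 0.264, 1.604, -0, 1.274, -0.037], TCP at [674.995, -0.002, 260.706] pointing down, gripper open.
Joint ranges: [-2.63, 2.63], [-0.94, 2.18], [0.31, 2.57], [-1.31, 4.45], [0, 2.66], [-2.55, 2.55]. Speed limits (rad/s): [2.57, 2.57, 3.14, 3.14, 3.14, 3.14].

### API

Orientations are given as a unit quaternion [x, y, z, w].
In Python, from cell import read_state, vision, workorder, env gives the robot as it stands. The module is installed in compiled form; this text tells all that it offers.
- The arm moves only by the tool move_arm, never from a script. Its argument "increments" is a list of rows, each an object with "xyz": the shift along the tool's x, y, z as a fraction of full scale, a list of three; "dr": the turn, a rotation vector about the tool's x, y, z as a fraction of full scale, a list of three; "grip": the finger opening in mm, from 0 to 88.1. A call has 1 to 8 rows; each row shifts and turns the commanded pose from where the row before left it, along the tool's axes as they then stand; what a row does not reach is not made up. Full scale, the value 1, is 30 mm for a shift and 4 degrees for a turn. A row lasts 1/8 s, in which the tool goes at most 62.5 mm and 10.7 degrees, less where a joint would pass 70% of its speed; a pose out of reach is approached as far as the arm can. A call with a number of a shift or a turn outside -1 to 1 is refused whole. A call with a gripper value outside its range is refused whole. The fingers move at their own pace and stop on an object; "grip_force" is the grip in N (left out, the last holds). Time passes only in rows, so rows that do not move let the fingers close. It gives the time, the measured TCP pose, the force, the opening and the grip force at its end, in the units of the state.
- read_state(): the state, without advancing time (a new reading comes with each control period).
- vision.get_image(name): name is "scene" or "side" or "wrist"; returns a dict with "pixels" (384x512x3 uint8, red, green, blue), "K" (3x3 intrinsics, pixels), "R" (3x3) and "t" (3): a world point X has camera coordinates R X + t. Camera axes: x right, y down, z forward; pixel columns grow to the right and rows downward; lengths in mm; the calibration is good to about 2 mm. A picture is of the moment at which its call begins. There is no depth.
- workorder.finish_job(): hands the job in; it is judged then, once.
The state is a dict: "time_s": time; "qpos": joint angles; "joint_velocities": joint speeds; "joint_efforts": joint torques, N m; "tcp_pos": TCP position; "eef_rot": TCP orientation; "wrist_force": force on the tool from outside, world axes, zero at the start; "ft_torque": the same for the moment, N m; "width": opening from 0.0 (shut) to 1.0 (fully open); "grasp_force": force on a finger pad.
Only numpy, scipy, OpenCV 4.12 (cv2) and the standard library are available. Lean on these libraries where they do the work, as an engineer would, in place of code of your own. Each camera call takes 0.05 s, during which the arm holds its last target. There are 200 camera calls.

## Working session

There is one attempt and no reset: what is moved stays moved. The work goes in short steps, Python scripts to look and compute and a tool call to move; the robot and the scene stay as the last step left them, time stands still between calls to the robot, and variables do not carry over. Pictures are saved under pics/ and viewed, at most 10 in all, crops included, and the job is handed in when it is done.

Besides the shell and the picture viewer there is one more tool, called after "Call:" as name([rows], argument=value, ...), one row to a line, values as JSON. move_arm: Moves the arm, as the interface text tells. Shift numbers are shares of 30 mm and turn numbers shares of 4 degrees, none past 1 either way. Its arguments: {"type":"object","properties":{"increments":{"type":"array","items":{"type":"object","properties":{"xyz":{"type":"array","items":{"type":"number","minimum":-1,"maximum":1}},"dr":{"type":"array","items":{"type":"number","minimum":-1,"maximum":1}},"grip":{"type":"number"}}}},"grip_force":{"type":"number"}},"required":["increments"]}

```bash
mkdir -p pics; cat > h.py <<'E'
import numpy as np, cv2
from cell import read_state, vision, workorder, env
def shot(n,f):
    im=vision.get_image(n); cv2.imwrite(f'pics/{f}.png',im['pixels'][:,:,::-1])
    np.savez(f'pics/{f}.npz',K=im['K'],R=im['R'],t=im['t'],p=im['pixels']); return im
def load(f): return np.load(f'pics/{f}.npz')
def ray(im,u,v):
    d=im['R'].T@np.linalg.inv(im['K'])@np.array([u,v,1.]); c=-im['R'].T@im['t']; return c,d
def atz(im,u,v,z):
    c,d=ray(im,u,v); return c+d*(z-c[2])/d[2]
def proj(im,X):
    p=im['K']@(im['R']@np.asarray(X,float)+np.ravel(im['t'])); return p[:2]/p[2]
E
python3 - <<'E'
from h import *
a=[shot(n,n+'0') for n in ('scene','side','wrist')]
for i in a: print(np.round(-i['R'].T@np.ravel(i['t'])), np.round(i['R'][2],2))
print(env.nose_length, read_state())
b=np.hstack([a[0]['pixels'],a[1]['pixels']])[:,:,::-1]
cv2.imwrite('pics/both.png',cv2.resize(np.vstack([a[0]['pixels'],a[1]['pixels']])[:,:,::-1],(800,1200))[:600])
cv2.imwrite('pics/side_b.png',cv2.resize(a[1]['pixels'][:,:,::-1],(800,600)))
cv2.imwrite('pics/scene_b.png',cv2.resize(a[0]['pixels'][:,:,::-1],(800,600)))
E
```

```text
[1369. -231.  739.] [-0.74  0.21 -0.63]
[ 384. -751.  938.] [ 0.22  0.64 -0.74]
[676.  64. 384.] [-0.   -0.25 -0.97]
22.0 {'time_s': 0.15, 'qpos': array([-3.68798974e-02,  2.64583898e-01,  1.60502732e+00, -1.52067701e-05,
        1.27370332e+00, -3.68948354e-02]), 'joint_velocities': array([-6.89985474e-05, -1.88717390e-03, -4.76269101e-03,  2.30441696e-04,
       -1.73277480e-04,  2.44331671e-03]), 'joint_efforts': array([-3.11732474e-04, -5.02845919e+01, -3.57470334e+01,  7.29960459e-02,
        2.49771774e-02, -9.00718305e-05]), 'tcp_pos': array([6.74500779e+02, 2.55084894e-02, 2.59689242e+02]), 'eef_rot': array([ 7.07099659e-01,  7.07113379e-01, -5.91240099e-04, -6.25870446e-04]), 'wrist_force': array([ 0.31554186, -0.37970329, -0.12532861]), 'ft_torque': array([-0.02464152, -0.00915168,  0.00188699]), 'grasp_force': 0.0, 'width': 1.0014356781160514}
```

View pics/scene_b.png

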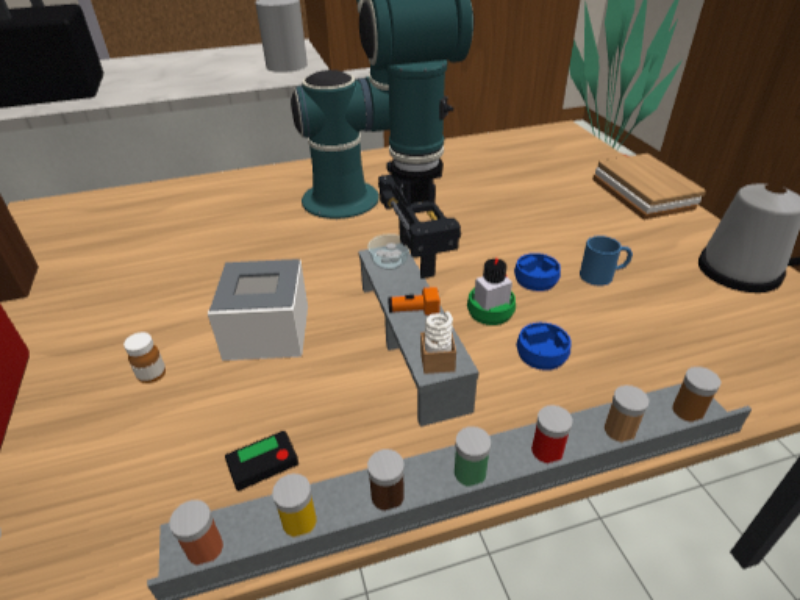

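View pics/side_b.png

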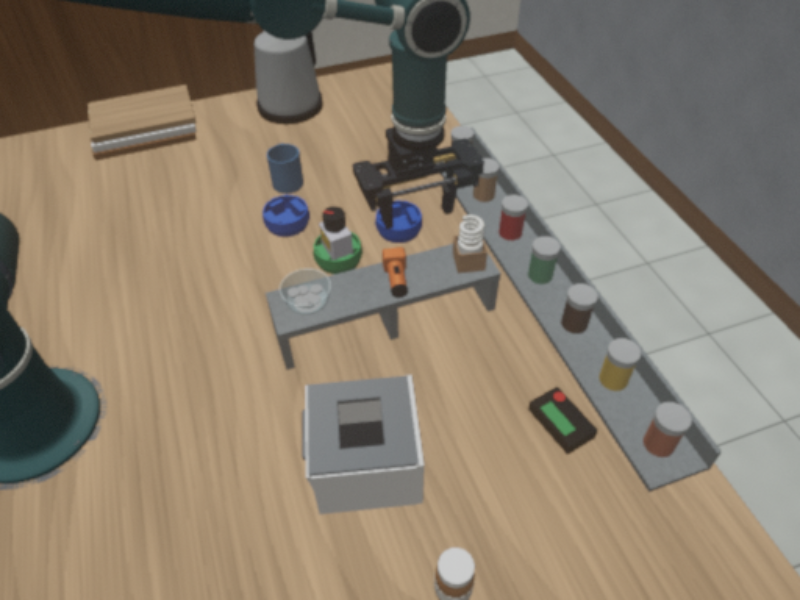

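Three holders have the same shape. In the scene view they are green at (491,303), blue at (537,271) and blue at (544,345); in the side view they are at (338,250), (286,214) and (399,220). The green one matches the description and has the canister in it. The opening is at about (360,422) in the side view. I'll confirm with one enlarged crop sheet.

```bash
python3 - <<'E'
from h import *
def crop(f,u,v,w,h,s): # native px
    return cv2.resize(load(f)['p'][v:v+h,u:u+w,::-1],(w*s,h*s),interpolation=cv2.INTER_CUBIC)
A=crop('scene0',290,160,50,50,8); B=crop('side0',190,126,50,50,8)
C=crop('side0',185,235,100,50,4); D=crop('scene0',130,160,80,50,5)
C=crop('side0',190,236,100,50,4)
out=np.vstack([np.hstack([A,B]),np.hstack([C,crop('scene0',130,160,100,50,4)])])
cv2.imwrite('pics/crops.png',out)
E
```

```text
(no output)
```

View pics/crops.png

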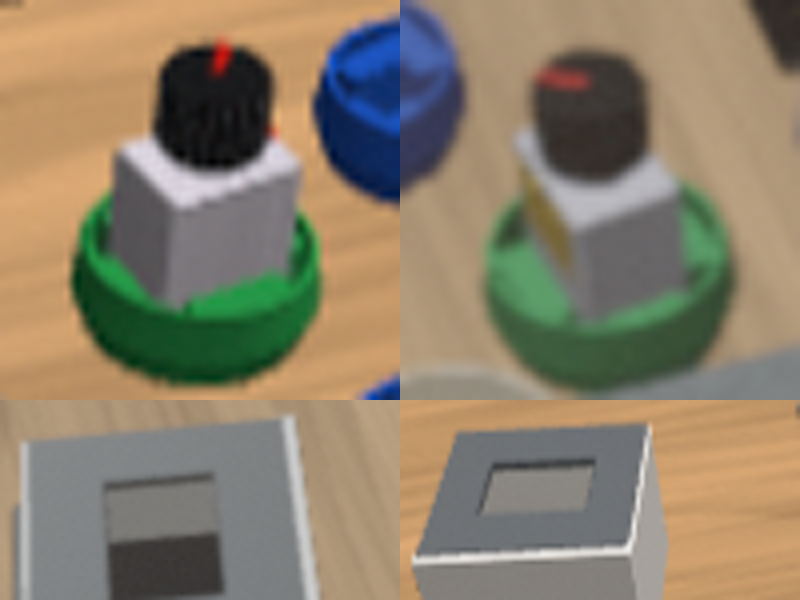

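```bash
python3 - <<'E'
from h import *
cv2.imwrite('pics/wrist_b.png',cv2.resize(load('wrist0')['p'][:,:,::-1],(800,600),interpolation=cv2.INTER_CUBIC))
E
```

```text
(no output)
```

View pics/wrist_b.png

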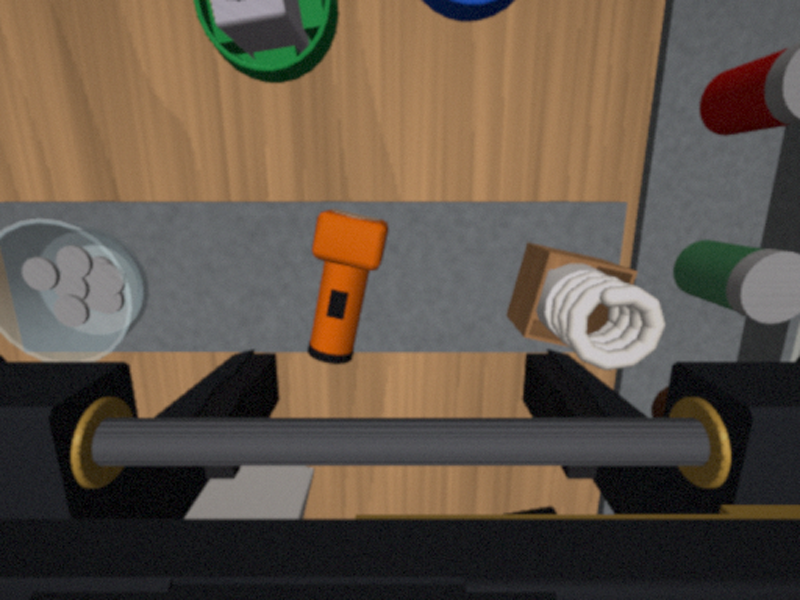

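```bash
python3 - <<'E'
from h import *
S,D=load('scene0'),load('side0')
def sc(x,y,s=8): return (290+x/s-.4,160+y/s-.4)
def sd(x,y,s=8): return (190+(x-400)/s-.4,126+y/s-.4)
def so(x,y): return (130+(x-400)/4-.4,160+(y-400)/4-.4)
def sdo(x,y): return (190+x/4-.4,236+(y-400)/4-.4)
P=lambda n,a: print(n,np.round(a,1).tolist())
P('cap sc',atz(S,*sc(217,72),121)[:2]); P('cap sd',atz(D,*sd(590,78),121)[:2])
P('line sc',[atz(S,*sc(*q),121)[:2] for q in((218,73),(224,43))])
P('line sd',[atz(D,*sd(*q),121)[:2] for q in((588,82),(537,75))])
P('sh sc',[atz(S,*sc(*q),83)[:2] for q in((118,148),(180,207),(300,165))])
P('sh sd',[atz(D,*sd(*q),83)[:2] for q in((520,135),(578,222),(682,185))])
o=[atz(S,*so(*q),120)[:2] for q in((494,466),(596,458),(582,511),(480,516))]; P('op',o); P('c',np.mean(o,0))
P('bin',[atz(S,*so(*q),120)[:2] for q in((457,433),(650,425),(632,548),(414,558))])
P('op sd',[atz(D,*sdo(*q),120)[:2] for q in((105,482),(213,473))])
P('bin sd',[atz(D,*q,120)[:2] for q in((306*.64,381*.64),(411*.64,378*.64),(420*.64,465*.64),(310*.64,474*.64))])
W=load('wrist0')
P('shelf w',[atz(W,u*.64,v*.64,100)[:2] for u,v in((0,202),(627,202),(620,352),(150,352))])
P('bowl',atz(W,75*.64,285*.64,120)); P('torch',[atz(W,u*.64,v*.64,115)[:2] for u,v in((350,212),(330,360))])
P('bulb',atz(W,600*.64,315*.64,190))
E
```

```text
cap sc [577.4, 191.3]
cap sd [581.1, 195.5]
line sc [[578.1, 191.4], [560.6, 202.0]]
line sd [[579.8, 193.6], [563.2, 204.1]]
sh sc [[563.4, 159.6], [605.4, 167.0], [595.8, 221.3]]
sh sd [[556.2, 217.1], [563.6, 162.8], [605.6, 168.5]]
op [[455.2, -286.6], [469.6, -212.1], [532.1, -230.2], [514.5, -300.9]]
c [492.8, -257.5]
bin [[401.4, -310.8], [438.9, -166.2], [585.5, -202.2], [548.3, -348.0]]
op sd [[470.3, -210.9], [530.1, -226.6]]
bin sd [[435.9, -162.1], [585.0, -211.7], [546.4, -349.5], [403.2, -310.8]]
shelf w [[423.4, 55.8], [816.9, 55.6], [825.2, -44.3], [503.3, -44.5]]
bowl [475.8, 6.8, 120.0]
torch [[645.0, 50.3], [629.1, -44.2]]
bulb [766.3, 8.0, 190.0]
```

The green holder with the canister is confirmed. The canister is at about (580,192), yaw 9°, the cap line is at about 148°, and the opening is at about (493,-257), yaw -15°. I'll move nearer and take a closer look from the wrist.

Call:
move_arm([
  {"xyz": [0.85, -0.8, 0], "grip": 88},
  {"xyz": [0.85, -0.8, 0], "grip": 88},
  {"xyz": [0.85, -0.8, 0], "grip": 88},
  {"xyz": [0.85, -0.75, 0], "grip": 88},
  {"xyz": [0, 0, 0], "grip": 88},
  {"xyz": [0, 0, 0], "grip": 88},
])

```text
invalid input at $.increments[0]: expected keys xyz, dr, grip
```

```bash
python3 - <<'E'
from h import *
W=shot('wrist','w1'); print(proj(W,[580,192.5,121]),read_state()['tcp_pos'])
u,v=np.round(proj(W,[580,192.5,121])).astype(int)
a,b=max(0,u-90),max(0,v-75); print(a,b)
c=W['pixels'][b:b+150,a:a+180,::-1]; cv2.imwrite('pics/w1c.png',cv2.resize(c,None,fx=4,fy=4,interpolation=cv2.INTER_CUBIC))
E
```

```text
[135.04958246 -48.55401369] [6.74574747e+02 1.17015172e-02 2.59858842e+02]
45 0
```

View pics/w1c.png

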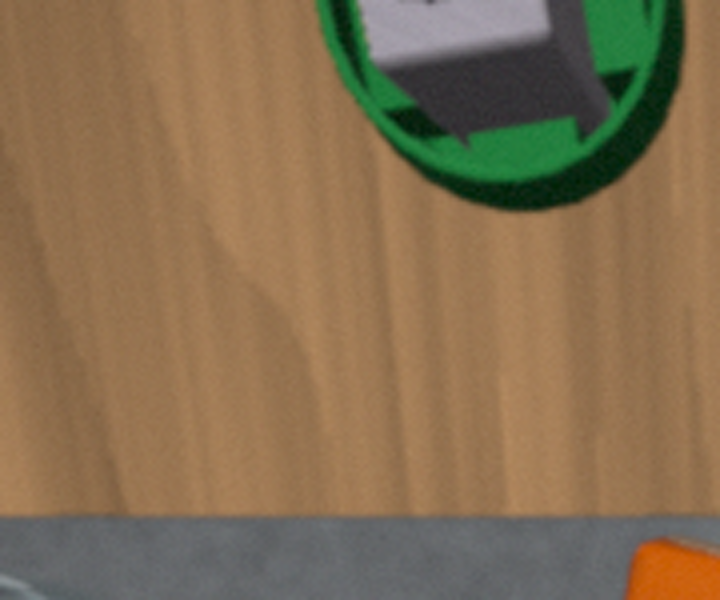

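The row was refused because it lacked "dr", so this picture is from the start pose. It shows only the green holder's near rim at the top of the crop.

Call:
move_arm([
  {"xyz": [0.85, -0.8, 0], "dr": [0, 0, 0], "grip": 88},
  {"xyz": [0.85, -0.8, 0], "dr": [0, 0, 0], "grip": 88},
  {"xyz": [0.85, -0.8, 0], "dr": [0, 0, 0], "grip": 88},
  {"xyz": [0.85, -0.75, 0], "dr": [0, 0, 0], "grip": 88},
  {"xyz": [0, 0, 0], "dr": [0, 0, 0], "grip": 88},
  {"xyz": [0, 0, 0], "dr": [0, 0, 0], "grip": 88},
])

```text
time_s: 0.95
tcp_pos: [580.9, 101.7, 260.8]
eef_rot: [0.707, 0.707, 0.0, 0.0]
wrist_force: [-0.7, -0.1, 0.8]
width: 0.997
grasp_force: 0.0
```

```bash
python3 - <<'E'
from h import *
W=shot('wrist','w2'); print(proj(W,[580,192.5,121]),read_state()['tcp_pos'])
u,v=np.round(proj(W,[580,192.5,121])).astype(int)
a,b=max(0,u-90),max(0,v-75); print(a,b)
c=W['pixels'][b:b+150,a:a+180,::-1]; cv2.imwrite('pics/w2c.png',cv2.resize(c,None,fx=4,fy=4,interpolation=cv2.INTER_CUBIC))
E
```

```text
[254.07422096  88.90615226] [581.13346384 101.40927027 260.78697571]
164 14
```

View pics/w2c.png

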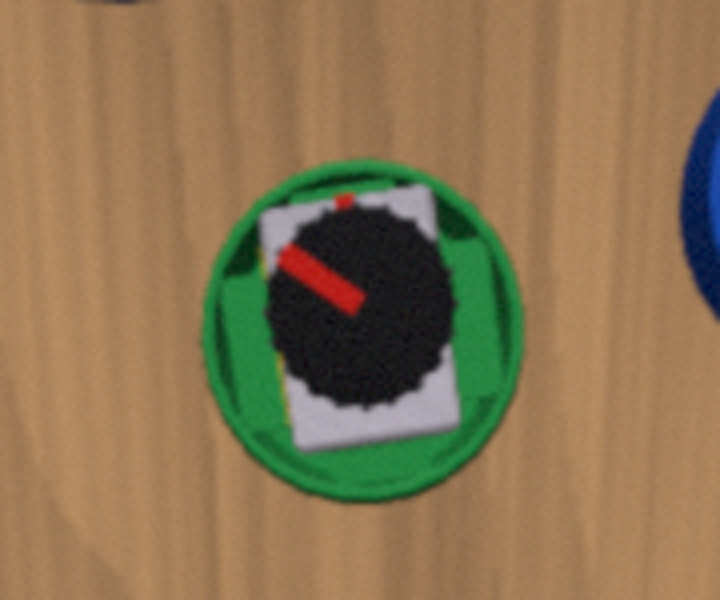

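The close view shows the green holder with the canister. The cap centre is at crop (362,303), the line tip at (285,255), the red mark at (344,201), and the shoulder corners at (262,213), (431,186), (459,426) and (296,450).

```bash
python3 - <<'E'
from h import *
W=load('w2'); f=lambda x,y,z:atz(W,164+x/4-.4,14+y/4-.4,z)[:2]
c=f(362,303,121); l=f(285,255,121)-f(358,302,121); q=np.array([f(*p,83) for p in((262,213),(431,186),(459,426),(296,450))])
print(c, np.degrees(np.arctan2(l[1],l[0]))); print(q.round(1), q.mean(0))
for a,b in((0,1),(3,2),(3,0),(2,1)):
    d=q[b]-q[a]; print(np.linalg.norm(d),np.degrees(np.arctan2(d[1],d[0])))
m=f(344,201,83)-q.mean(0); print(m,np.degrees(np.arctan2(m[1],m[0])))
E
```

```text
[580.02200537 192.1322293 ] 148.7391063712046
[[555.1 216.9]
 [596.8 223. ]
 [604.8 166. ]
 [562.6 160. ]] [579.811213   191.47894173]
42.122542428801424 8.362740877648834
42.6756873878262 8.119129487060247
57.392753347158596 97.45646673095497
57.56811736679407 98.00940713192576
[-4.4270824  28.14651695] 98.93865203012221
```

Call:
move_arm([
  {"xyz": [0.75, -0.04, 0], "dr": [0, 0, 0], "grip": 88},
  {"xyz": [0.75, 0, 0.3], "dr": [0, 0, 0], "grip": 88},
  {"xyz": [0.75, 0, 0.7], "dr": [0, 0, 0], "grip": 88},
  {"xyz": [0.75, 0, 0.9], "dr": [0, 0, 0], "grip": 88},
  {"xyz": [0, 0, 0], "dr": [0, 0, 0], "grip": 88},
  {"xyz": [0, 0, 0], "dr": [0, 0, 0], "grip": 88},
])

```text
time_s: 1.75
tcp_pos: [579.1, 192.1, 203.0]
eef_rot: [0.707, 0.707, -0.001, -0.0]
wrist_force: [0.5, 0.2, -0.5]
width: 0.991
grasp_force: 0.0
```

Call:
move_arm([
  {"xyz": [0, 0.03, 0.9], "dr": [0, 0, 0], "grip": 88},
  {"xyz": [0, 0, 0.9], "dr": [0, 0, 0], "grip": 88},
  {"xyz": [0, 0, 0.7], "dr": [0, 0, 0], "grip": 88},
  {"xyz": [0, 0, 0.5], "dr": [0, 0, 0], "grip": 88},
  {"xyz": [0, 0, 0.03], "dr": [0, 0, 0], "grip": 88},
  {"xyz": [0, 0, 0], "dr": [0, 0, 0], "grip": 88},
])

```text
time_s: 2.5
tcp_pos: [581.0, 192.0, 113.8]
eef_rot: [0.707, 0.707, 0.001, 0.0]
wrist_force: [-0.7, 0.3, 0.5]
width: 1.002
grasp_force: 0.0
```

Call:
move_arm([
  {"xyz": [0, 0, 0], "dr": [0, 0, 0], "grip": 36},
  {"xyz": [0, 0, 0], "dr": [0, 0, 0], "grip": 36},
  {"xyz": [0, 0, 0], "dr": [0, 0, 0], "grip": 36},
  {"xyz": [0, 0, 0], "dr": [0, 0, 0], "grip": 36},
  {"xyz": [0, 0, 0], "dr": [0, 0, 0], "grip": 36},
  {"xyz": [0, 0, 0], "dr": [0, 0, 0], "grip": 36},
], grip_force=30)

```text
time_s: 3.25
tcp_pos: [580.0, 192.0, 112.8]
eef_rot: [0.707, 0.707, -0.0, -0.0]
wrist_force: [-0.4, 0.2, 0.4]
width: 0.468
grasp_force: 30.0
```

Call:
move_arm([
  {"xyz": [0, 0, 0], "dr": [0, 0, 0.6], "grip": 36},
  {"xyz": [0, 0, 0], "dr": [0, 0, 1], "grip": 36},
  {"xyz": [0, 0, 0], "dr": [0, 0, 1], "grip": 36},
  {"xyz": [0, 0, 0], "dr": [0, 0, 1], "grip": 36},
  {"xyz": [0, 0, 0], "dr": [0, 0, 1], "grip": 36},
  {"xyz": [0, 0, 0], "dr": [0, 0, 1], "grip": 36},
  {"xyz": [0, 0, 0], "dr": [0, 0, 1], "grip": 36},
  {"xyz": [0, 0, 0], "dr": [0, 0, 1], "grip": 36},
])

```text
time_s: 4.25
tcp_pos: [580.0, 192.3, 112.8]
eef_rot: [0.868, 0.496, -0.0, -0.0]
wrist_force: [-0.9, 0.8, 0.5]
width: 0.466
grasp_force: 30.0
```

Call:
move_arm([
  {"xyz": [0, 0, 0], "dr": [0, 0, 1], "grip": 36},
  {"xyz": [0, 0, 0], "dr": [0, 0, 1], "grip": 36},
  {"xyz": [0, 0, 0], "dr": [0, 0, 1], "grip": 36},
  {"xyz": [0, 0, 0], "dr": [0, 0, 1], "grip": 36},
  {"xyz": [0, 0, 0], "dr": [0, 0, 0.7], "grip": 36},
  {"xyz": [0, 0, 0], "dr": [0, 0, 0], "grip": 36},
  {"xyz": [0, 0, 0], "dr": [0, 0, 0], "grip": 36},
])

```text
time_s: 5.12
tcp_pos: [580.1, 192.2, 112.9]
eef_rot: [0.937, 0.349, -0.0, -0.0]
wrist_force: [-1.9, 0.9, 1.3]
width: 0.47
grasp_force: 30.0
```

```bash
python3 -c "
from h import *
s=read_state();print(s['ft_torque'],s['qpos'],s['tcp_pos'])"
```

```text
[ 0.19154466  0.35818753 -0.00782791] [2.78963727e-01 2.75052426e-01 1.87978077e+00 3.78198951e-04
 9.86883784e-01 1.13672698e+00] [580.10612783 192.16714073 112.91198832]
```

Call:
move_arm([
  {"xyz": [0, 0, 0], "dr": [0, 0, 0.5], "grip": 36},
  {"xyz": [0, 0, 0], "dr": [0, 0, 0.5], "grip": 36},
  {"xyz": [0, 0, 0], "dr": [0, 0, 0.3], "grip": 36},
  {"xyz": [0, 0, 0], "dr": [0, 0, 0], "grip": 36},
])

```text
time_s: 5.62
tcp_pos: [579.6, 192.2, 112.9]
eef_rot: [0.952, 0.306, -0.001, -0.0]
wrist_force: [-4.8, 2.1, 3.8]
width: 0.469
grasp_force: 30.0
```

```bash
python3 -c "
from h import *
s=read_state();print(s['ft_torque'],s['eef_rot'],s['qpos'][5])"
```

```text
[0.3773771  0.86375067 0.81887408] [ 9.51992932e-01  3.06119418e-01 -5.99222579e-04 -3.49193210e-05] 1.2279662159122584
```

Call:
move_arm([
  {"xyz": [0, 0, 0], "dr": [0, 0, 0.4], "grip": 36},
  {"xyz": [0, 0, 0], "dr": [0, 0, 0.4], "grip": 36},
  {"xyz": [0, 0, 0], "dr": [0, 0, 0], "grip": 36},
])

```text
time_s: 6.0
tcp_pos: [578.7, 191.7, 112.8]
eef_rot: [0.96, 0.279, -0.002, 0.0]
wrist_force: [-7.3, 0.8, 6.5]
width: 0.468
grasp_force: 30.0
```

```bash
python3 - <<'E'
from h import *
s=read_state();print(s['ft_torque'],s['eef_rot'],s['qpos'][5])
W=shot('wrist','w3'); c=W['pixels'][:,:,::-1]
S=shot('scene','s3'); D=shot('side','d3')
z=lambda f,u,v,w,h,k: cv2.resize(f['pixels'][v:v+h,u:u+w,::-1],(w*k,h*k),interpolation=cv2.INTER_CUBIC)
cv2.imwrite('pics/t3.png',np.vstack([np.hstack([z(S,290,160,50,37,8),z(D,190,126,50,37,8)]),z(W,130,150,266,100,3)[:300,:800] if 0 else cv2.resize(z(W,106,200,300,112,1),(800,299))]))
E
```

```text
[0.20486517 1.33562805 0.75180693] [ 9.60198092e-01  2.79314186e-01 -1.78762012e-03  1.16598841e-04] 1.284051154873636
```

View pics/t3.png

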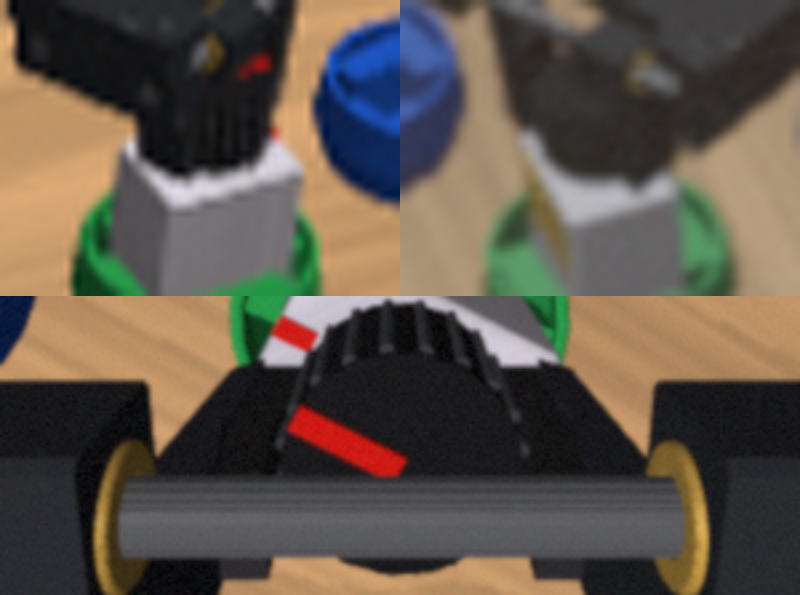

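The view shows the line running from (395,467) to (295,418) and the mark at (295,333). A torque of 0.8 N m against 0.08 of friction suggests the stop. I'll check the angle.

```bash
python3 - <<'E'
from h import *
W=load('w3'); f=lambda x,y,z:atz(W,106+x*.375,200+(y-297)*.375,z)[:2]
a,b,m=f(397,467,121),f(295,418,121),f(295,333,83); d=b-a; print(a,b,m,np.degrees(np.arctan2(d[1],d[0])))
for q in (f(275,315,83),f(318,350,83)): print(q)
c=np.array([580,192]); print(np.degrees(np.arctan2(*(m-c)[::-1])), np.linalg.norm(m-c))
q=[f(258,360,83),f(292,300,83)]; print(q)
E
```

```text
[581.12244794 192.21573769] [579.63537601 211.45537409] [578.6508803  216.88021066] 94.41972391800978
[579.85895604 222.54120564]
[577.97311064 210.71454392]
93.10380158280184 24.91676155601752
[array([568.99572506, 220.5430827 ]), array([584.69543764, 221.1579113 ])]
```

The cap is home: line 94.4°, mark about 94°. I'll relax the torque slightly and lift.

Call:
move_arm([
  {"xyz": [0, 0, 0], "dr": [0, 0, -0.6], "grip": 36},
  {"xyz": [0, 0, -0.2], "dr": [0, 0, 0], "grip": 36},
  {"xyz": [0, 0, -0.5], "dr": [0, 0, 0], "grip": 36},
  {"xyz": [0, 0, -0.8], "dr": [0, 0, 0], "grip": 36},
  {"xyz": [0, 0, -1], "dr": [0, 0, 0], "grip": 36},
  {"xyz": [0, 0, -1], "dr": [0, 0, 0], "grip": 36},
  {"xyz": [0, 0, -1], "dr": [0, 0, 0], "grip": 36},
  {"xyz": [0, 0, -1], "dr": [0, 0, 0], "grip": 36},
])

```text
time_s: 7.15
tcp_pos: [581.0, 191.8, 280.1]
eef_rot: [0.954, 0.298, 0.001, 0.0]
wrist_force: [-0.4, -0.2, -1.9]
width: 0.472
grasp_force: 30.0
```

Call:
move_arm([
  {"xyz": [0, 0, -0.5], "dr": [0, 0, 0], "grip": 36},
  {"xyz": [0, 0, 0], "dr": [0, 0, 0], "grip": 36},
  {"xyz": [0, 0, 0], "dr": [0, 0, 0], "grip": 36},
])

```text
time_s: 7.52
tcp_pos: [579.6, 191.7, 291.4]
eef_rot: [0.954, 0.299, -0.001, 0.0]
wrist_force: [0.2, 0.5, -2.7]
width: 0.466
grasp_force: 30.0
```

```bash
python3 - <<'E'
from h import *
from scipy.spatial.transform import Rotation as Ro
s=read_state();print(s['ft_torque'],s['wrist_force'],s['tcp_pos'],s['width'],s['grasp_force'])
R=Ro.from_quat(s['eef_rot']).as_matrix(); print(R.round(4))
d=R.T@(np.array([493,-200,s['tcp_pos'][2]])-s['tcp_pos']); print(d,d/30)
D=shot('side','d4'); S=shot('scene','s4'); W=shot('wrist','w4')
z=lambda f,u,v,w,h,k: cv2.resize(f['pixels'][v:v+h,u:u+w,::-1],(w*k,h*k),interpolation=cv2.INTER_CUBIC)
u,v=np.round(proj(S,[580,192,230])).astype(int);p,q=np.round(proj(D,[580,192,230])).astype(int);print(u,v,p,q)
cv2.imwrite('pics/t4.png',np.vstack([np.hstack([z(S,u-33,v-25,66,50,6),z(D,p-33,q-25,66,50,6)]),cv2.resize(W['pixels'][200:312,106:406,::-1],(792,296))]))
E
```

```text
[0.05017322 0.13366989 0.02841126] [ 0.17352011  0.51062332 -2.72358102] [579.64528125 191.74715415 291.4115369 ] 0.4658996288879163 29.99085472896695
[[ 8.213e-01  5.705e-01 -1.800e-03]
 [ 5.705e-01 -8.213e-01 -6.000e-04]
 [-1.800e-03 -5.000e-04 -1.000e+00]]
[-294.65162652  272.31139285    0.40232127] [-9.82172088  9.07704643  0.01341071]
321 137 210 106
```

View pics/t4.png

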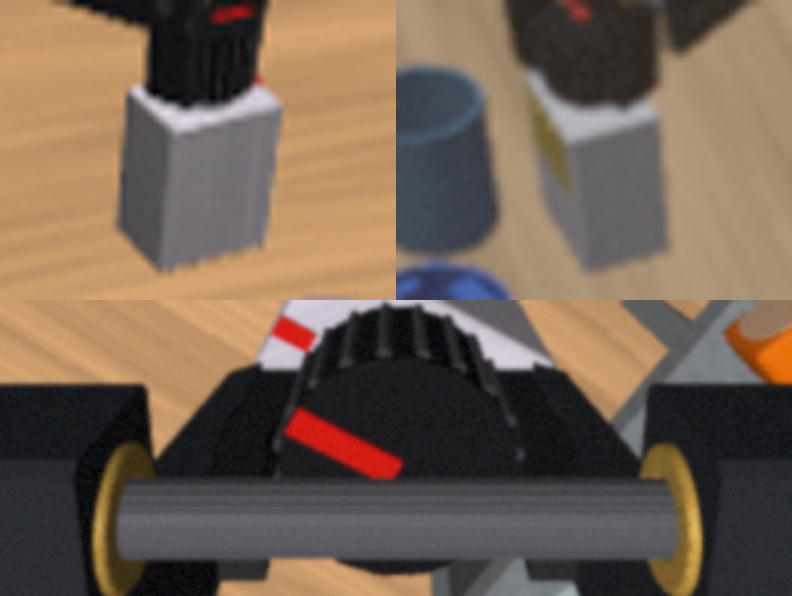

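The canister hangs upright with the cap line in line with the shoulder mark. Next I'll turn it toward the opening's yaw and carry it across at underside z≈183.

Call:
move_arm([
  {"xyz": [0, 0, 0], "dr": [0, 0, 0.6], "grip": 36},
  {"xyz": [0, 0, 0], "dr": [0, 0, 1], "grip": 36},
  {"xyz": [0, 0, 0], "dr": [0, 0, 1], "grip": 36},
  {"xyz": [0, 0, 0], "dr": [0, 0, 1], "grip": 36},
  {"xyz": [0, 0, 0], "dr": [0, 0, 1], "grip": 36},
  {"xyz": [0, 0, 0], "dr": [0, 0, 0.8], "grip": 36},
  {"xyz": [-0.2, 0.3, 0], "dr": [0, 0, 0], "grip": 36},
  {"xyz": [-0.38, 0.6, 0], "dr": [0, 0, 0], "grip": 36},
])

```text
time_s: 8.68
tcp_pos: [568.9, 161.0, 292.1]
eef_rot: [0.993, 0.116, -0.001, 0.0]
wrist_force: [-0.7, -0.2, -2.3]
width: 0.472
grasp_force: 30.0
```

Call:
move_arm([
  {"xyz": [-0.58, 0.9, 0], "dr": [0, 0, 0], "grip": 36},
  {"xyz": [-0.58, 0.9, 0], "dr": [0, 0, 0], "grip": 36},
  {"xyz": [-0.58, 0.9, 0], "dr": [0, 0, 0], "grip": 36},
  {"xyz": [-0.58, 0.9, 0], "dr": [0, 0, 0], "grip": 36},
  {"xyz": [-0.58, 0.9, 0], "dr": [0, 0, 0], "grip": 36},
  {"xyz": [-0.58, 0.9, 0], "dr": [0, 0, 0], "grip": 36},
  {"xyz": [-0.58, 0.9, 0], "dr": [0, 0, 0], "grip": 36},
  {"xyz": [-0.58, 0.9, 0], "dr": [0, 0, 0], "grip": 36},
])

```text
time_s: 9.68
tcp_pos: [481.7, -82.2, 292.7]
eef_rot: [0.993, 0.115, -0.0, 0.0]
wrist_force: [-0.5, -0.2, -2.1]
width: 0.471
grasp_force: 30.0
```

Call:
move_arm([
  {"xyz": [-0.58, 0.9, 0], "dr": [0, 0, 0], "grip": 36},
  {"xyz": [-0.58, 0.9, 0], "dr": [0, 0, 0], "grip": 36},
  {"xyz": [-0.58, 0.9, 0], "dr": [0, 0, 0], "grip": 36},
  {"xyz": [-0.58, 0.9, 0], "dr": [0, 0, 0], "grip": 36},
  {"xyz": [-0.58, 0.9, 0], "dr": [0, 0, 0], "grip": 36},
  {"xyz": [-0.58, 0.9, 0], "dr": [0, 0, 0], "grip": 36},
  {"xyz": [0, 0, 0], "dr": [0, 0, 0], "grip": 36},
  {"xyz": [0, 0, 0], "dr": [0, 0, 0], "grip": 36},
])

```text
time_s: 10.68
tcp_pos: [417.8, -261.8, 292.7]
eef_rot: [0.993, 0.114, 0.0, -0.0]
wrist_force: [0.2, -0.8, -2.2]
width: 0.469
grasp_force: 30.0
```

```bash
python3 - <<'E'
from h import *
W=shot('wrist','w5'); print(proj(W,[493,-257,120]),read_state()['tcp_pos'])
cv2.imwrite('pics/w5b.png',cv2.resize(W['pixels'][:,:,::-1],(800,600),interpolation=cv2.INTER_CUBIC))
E
```

```text
[267.18232431 111.59957158] [ 418.1111521  -261.48216196  292.71004711]
```

View pics/w5b.png

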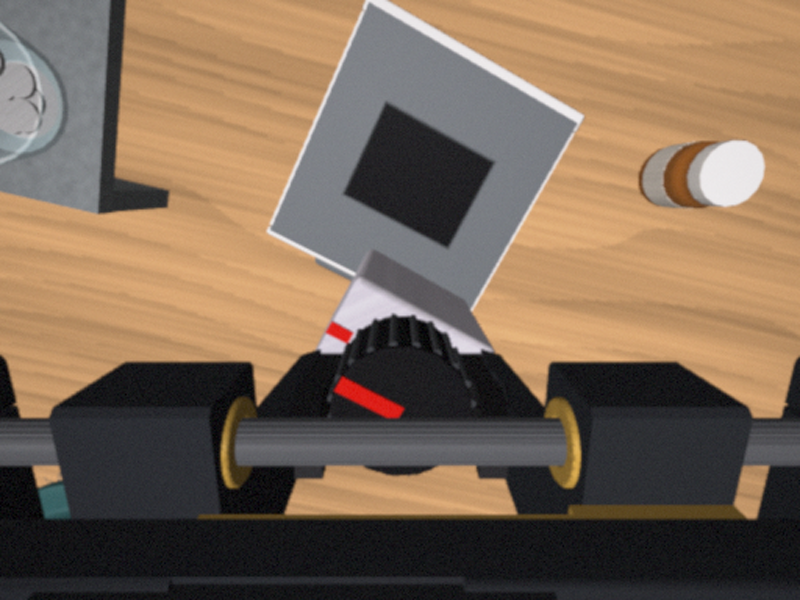

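The opening is seen whole, with corners at (386,102), (494,162), (447,246) and (344,193). The canister's lower +x edge runs from (372,250) to (471,306), and its shoulder edge from (358,276) to (490,350). The bowl and jar are in place.

```bash
python3 - <<'E'
from h import *
from scipy.spatial.transform import Rotation as Ro
W=load('w5'); f=lambda x,y,z:atz(W,x*.64-.2,y*.64-.2,z)[:2]
ang=lambda d:np.degrees(np.arctan2(d[1],d[0]))
q=np.array([f(*p,120) for p in((386,102),(494,162),(447,246),(344,193))]); print(q.round(1),q.mean(0))
for a,b in((0,1),(3,2),(3,0),(2,1)): d=q[b]-q[a]; print(np.linalg.norm(d).round(1),ang(d).round(1))
B=[f(*p,120) for p in((369,1),(581,119),(271,232))]; print('bin',ang(B[1]-B[0]),ang(B[0]-B[2]),np.linalg.norm(B[1]-B[0]),np.linalg.norm(B[0]-B[2]))
l=[f(358,276,263),f(490,350,263)]; print('sh',l,ang(l[1]-l[0]))
l=[f(372,250,185),f(471,306,185)]; print('bot',l,ang(l[1]-l[0]))
a=f(400,412,301)-0;b=f(338,383,301);print('line',a,b,ang(b-a))
s=read_state();R=Ro.from_quat(s['eef_rot']).as_matrix();print(R.round(4),s['tcp_pos'])
c=q.mean(0); print((R.T@np.array([c[0]-s['tcp_pos'][0],c[1]-s['tcp_pos'][1],247.8-s['tcp_pos'][2]]))/30)
E
```

```text
[[ 530.6 -227.5]
 [ 511.7 -302.8]
 [ 452.7 -287. ]
 [ 470.9 -212.8]] [ 491.48833984 -257.53089572]
77.6 -104.1
76.4 -103.8
61.5 -13.8
61.0 -14.9
bin -103.06788897113735 -13.580844825187276 146.6915156043347 151.01664128056458
sh [array([ 449.42379301, -240.33563746]), array([ 433.22395279, -293.6644491 ])] -106.89735253637312
bot [array([ 448.16625713, -240.63367309]), array([ 430.57447934, -299.53024449])] -106.63032442233903
line [ 420.95393309 -262.33691374] [ 425.82873283 -243.05727562] 75.81033092331963
[[ 9.736e-01  2.283e-01 -1.000e-04]
 [ 2.283e-01 -9.736e-01  5.000e-04]
 [ 1.000e-04 -5.000e-04 -1.000e+00]] [ 418.1111521  -261.48216196  292.71004711]
[2.41130099 0.43090196 1.49691996]
```

Call:
move_arm([
  {"xyz": [0.5, 0.13, 0], "dr": [0, 0, -0.35], "grip": 36},
  {"xyz": [0.8, 0.15, 0], "dr": [0, 0, 0], "grip": 36},
  {"xyz": [0.7, 0.15, 0], "dr": [0, 0, 0], "grip": 36},
  {"xyz": [0.42, 0, 0.3], "dr": [0, 0, 0], "grip": 36},
  {"xyz": [0, 0, 0.6], "dr": [0, 0, 0], "grip": 36},
  {"xyz": [0, 0, 0.5], "dr": [0, 0, 0], "grip": 36},
  {"xyz": [0, 0, 0], "dr": [0, 0, 0], "grip": 36},
  {"xyz": [0, 0, 0], "dr": [0, 0, 0], "grip": 36},
])

```text
time_s: 11.72
tcp_pos: [491.7, -256.7, 250.8]
eef_rot: [0.992, 0.127, -0.0, 0.0]
wrist_force: [0.6, 0.8, -1.6]
width: 0.473
grasp_force: 30.0
```

```bash
python3 - <<'E'
from h import *
s=read_state();print(s['tcp_pos'],s['eef_rot'],s['wrist_force'])
S=shot('scene','s6');D=shot('side','d6')
def z(f,n):
    u,v=np.round(proj(f,[493,-257,150])).astype(int); print(n,u,v)
    return cv2.resize(f['pixels'][v-50:v+50,u-33:u+33,::-1],(396,600),interpolation=cv2.INTER_CUBIC)
cv2.imwrite('pics/t6.png',np.hstack([z(S,'sc'),z(D,'sd')]))
E
```

```text
[ 491.69138382 -256.65416363  250.83492908] [ 9.91930224e-01  1.26784978e-01 -1.60123809e-05  1.93425013e-05] [ 0.64032349  0.7505022  -1.55280495]
sc 162 173
sd 231 262
```

View pics/t6.png

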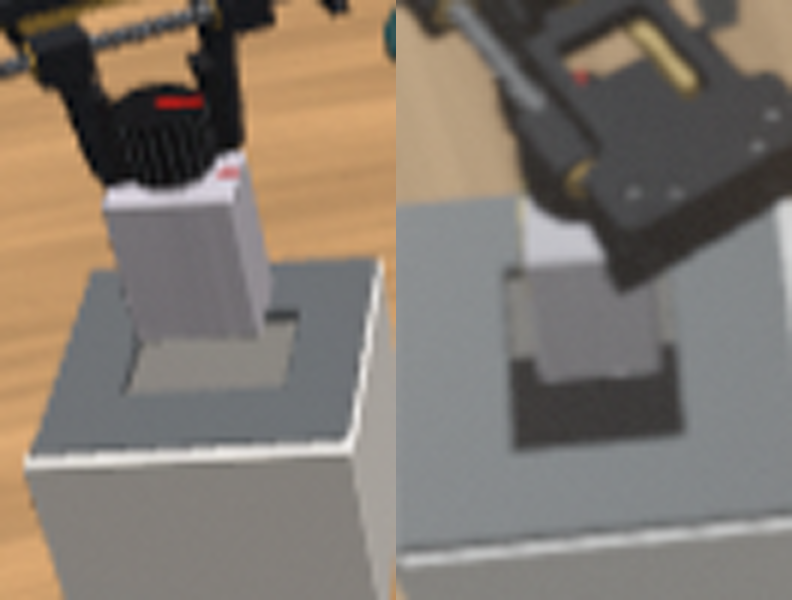

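The canister hangs above the opening. Its bottom edge runs (147,338)–(263,335) in the scene view and (540,382)–(662,372) in the side view. The opening's near corners are (128,393)/(285,387) and (515,447)/(685,430). I'll check the centring.

```bash
python3 - <<'E'
from h import *
S,D=load('s6'),load('d6'); f=lambda x,y,z:atz(S,129+x/6-.4,123+y/6-.4,z)[:2]; g=lambda x,y,z:atz(D,198+(x-396)/6-.4,212+y/6-.4,z)[:2]
ang=lambda d:np.degrees(np.arctan2(d[1],d[0]))
ya=np.radians(-14.1); X=np.array([np.cos(ya),np.sin(ya)]);Y=np.array([-X[1],X[0]]); c=np.array([492,-257.5])
for n,a,b in(('can+x',f(147,338,143),f(263,335,143)),('open+x',f(128,393,120),f(285,387,120)),('can-y',g(540,382,143),g(662,372,143)),('open-y',g(515,447,120),g(685,430,120))):
    m=(a+b)/2-c; print(n,a.round(1),b.round(1),'len',np.linalg.norm(b-a).round(1),ang(b-a).round(1),'mid in op frame',(m@X).round(1),(m@Y).round(1))
E
```

```text
can+x [ 503.3 -285.6] [ 518.7 -232.4] len 55.4 73.9 mid in op frame 18.8 3.2
open+x [ 512.4 -299.8] [ 531.8 -227.3] len 75.1 75.0 mid in op frame 30.7 1.4
can-y [ 465.9 -277. ] [ 508.  -288.2] len 43.6 -14.9 mid in op frame 1.2 -25.6
open-y [ 452.1 -285.7] [ 511.8 -300.5] len 61.5 -13.8 mid in op frame -1.1 -37.0
```

Call:
move_arm([
  {"xyz": [0, 0.06, 0.08], "dr": [0, 0, 0], "grip": 36},
  {"xyz": [0, 0, 0], "dr": [0, 0, 0], "grip": 36},
  {"xyz": [0, 0, 0], "dr": [0, 0, 0], "grip": 36},
  {"xyz": [0, 0, 0], "dr": [0, 0, 0], "grip": 36},
  {"xyz": [0, 0, 0], "dr": [0, 0, 0], "grip": 36},
  {"xyz": [0, 0, 0], "dr": [0, 0, 0], "grip": 36},
])

```text
time_s: 12.58
tcp_pos: [492.5, -258.2, 248.4]
eef_rot: [0.992, 0.127, -0.0, 0.0]
wrist_force: [0.2, -0.8, -1.6]
width: 0.471
grasp_force: 30.0
```

```bash
python3 -c "
from h import *
s=read_state();print(s['tcp_pos'],s['joint_velocities'].round(3),s['grasp_force']);print(workorder.finish_job())"
```

```text
[ 492.54430976 -258.1747323   248.40904647] [-0.001 -0.    -0.001 -0.     0.001 -0.003] 29.989927802234888
the job is handed in; nothing more can be done
None
```

I handed the job in at about 12.6 s with the cap screwed home and the canister held still and upright about 2 cm above the bin opening, centred to a few mm and turned to match by my camera measurements; finish_job gave no verdict.

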